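# Put the bench kit back into its holders

## Task

Put the four loose items back into the wooden holders made for them: stand the brown bottle upright in the middle-sized round well and the small green-capped vial upright in the smallest round well, lay the matchbox flat inside the rectangular tray and the roll of black tape flat inside the widest, shallow round dish. Everything must end inside its holder, resting on the holder's floor and not on a rim or lip. Leave the orange-stickered flask and the grey jar standing where they are.

Things in the scene. Friction and masses are not known exactly. Their poses are not given: they have to be found in the camera images.
- bottle: loose brown glass bottle with black cap and paper label, 43 mm across, 96 mm tall, standing upright; its straight body reaches up to 57 mm, then comes a neck of 22 mm with the cap on it, about 26 mm across. Origin at the centre of its underside, z up; round, so its yaw means nothing. About 0.12 kg; can be gripped on the body from above.
- vial: loose small clear glass vial with dark green cap and white label, 25 mm across, 58 mm tall, standing upright. Origin at the centre of its underside, z up; round, so its yaw means nothing. About 0.03 kg.
- matchbox: loose matchbox with red top, lying flat, 38 mm (its x) by 60 mm (its y), 15 mm high. Origin at the centre of its underside, z up. Grip it across the 38 mm width; its inner drawer stands 8 mm out at the +y end and does not move.
- tape: loose roll of black adhesive tape lying flat, 58 mm across, 19 mm high, with a light brown core; the hole is not open in the simulation (grip the roll across its outside). Origin at the centre of its underside, z up; round, so its yaw means nothing. About 0.05 kg.
- large_well: fixed holder: round wooden dish, 74 mm across and 16 mm high outside, with the deep round well of middle width: 58 mm across with a grey floor 4 mm above the worktop, rim 16 mm above the worktop. For the bottle. Origin at the centre of its underside, z up; round, so its yaw means nothing. 
- small_well: fixed holder: round wooden dish, 56 mm across and 16 mm high outside, with the smallest deep round well: 40 mm across with a grey floor 4 mm above the worktop, rim 16 mm above the worktop. For the vial. Origin at the centre of its underside, z up; round, so its yaw means nothing. 
- short_tray: fixed holder: shallow wooden tray, inside 54 mm (its x) by 76 mm (its y), with a grey floor 4 mm above the worktop and a lip 6 mm thick whose top is 8 mm above the worktop. For the matchbox. Origin at the centre of its underside, z up.
- wide_dish: fixed holder: the widest and lowest round wooden dish, 90 mm across and 8 mm high outside, inside 74 mm across with a grey floor 4 mm above the worktop, rim 8 mm above the worktop. For the roll of tape. Origin at the centre of its underside, z up; round, so its yaw means nothing. 
- flask: bystander, loose: small conical glass flask with an orange sticker, 47 mm across, 77 mm tall, upright, standing among the work. Leave it alone. Origin at the centre of its underside, z up; round, so its yaw means nothing. 
- grey_jar: bystander, loose: small wide glass jar filled with grey, 47 mm across, 46 mm tall, upright, standing on a green plate 6 mm thick that lies on the worktop. Leave it alone. Origin at the centre of its underside, z up; round, so its yaw means nothing. 
Mind the look-alikes: they are no part of the job. What is shaped like the tape but blue is not meant.

How it is judged:
By the outcome, as a careful person would: the job done as asked, in the order asked, and still so for the second after the job is handed in, with the robot touching nothing.
It also fails if it takes over 128 s, if anything falls off the work surface, if the arm or the gripper's body presses on something with over 40 N, if the wrist force passes 120 N, or if a joint passes its speed limit or range.

## Robot

A 7-joint arm with a two-finger parallel gripper is mounted at the origin on a cart in front of the work surface, level with it; the furniture and walls round the work are solid. World frame = base frame: x ahead of the robot, y to its left, z up, the work surface at z = 0. Lengths are in m, angles in rad, forces in N, time in s.
With the tool pointing down it reaches from about 0.4 to 0.875 m from the base axis. Payload 19.3 kg.
Tool frame: the origin (TCP) lies at the very end of the fingers, on their centre line; the grasp point (between the pads) lies 19 mm behind it; z points along the fingers, y is the line along which they close (so a half turn about z gives the same grasp; the last joint's range is limited). The gripper opens to 85 mm and grips with 20 to 120 N. Pads are 22 mm wide; open, the fingers measure 114 mm over their backs; the gripper's body (76 mm by 85 mm) begins 54 mm behind the grasp point. The pads swing forward as they close: fully open they stand 13 mm farther back than shut.
Start: joints at [1.096, 0.521, -0.036, 1.599, 0.021, 1.021, -0.113], TCP at [0.246, -0.574, 0.231] pointing down, gripper open.
Joint ranges: [-2.91, 2.91], [-0.3, 2.13], [-1.5, 1.42], [0.17, 2.43], [-1.26, 4.41], [0.16, 1.93], [-2.52, 2.52]. Speed limits (rad/s): [1.89, 1.89, 2.39, 2.39, 3.01, 3.01, 3.01].

## Interface

Orientations are given as [roll, pitch, yaw] about the fixed x, y, z axes, in that order (R = Rz(yaw) Ry(pitch) Rx(roll)).
In Python, from workcell import bot gives the robot as it stands.
- The arm moves only by the shell command python3 -m crank 'ROWS' [FORCE]. ROWS is a JSON object of lists of equal length, an entry for each row: "travel": the shift along the world's x, y, z in cm, a list of three; "turn": the turn, a rotation vector about the world's x, y, z in degrees, a list of three; "gripper": the closure, from 0 (fully open) to 1 (shut). A call has exactly 5 rows; each row is the pose to reach, as a shift and turn from the pose commanded when the call began; what a row does not reach only later rows make up. A row lasts 1/10 s, in which the tool goes at most 50 mm and 8.59 degrees, less where a joint would pass 70% of its speed; a pose out of reach is approached as far as the arm can. A call with a gripper value outside its range is refused whole. The fingers move at their own pace and stop on an object; FORCE is the grip in N (left out, the last holds). Time passes only in rows, so rows that repeat a pose let the fingers close, or fill a call up. It gives the time, the measured TCP pose, the force, the opening and the grip force at its end, in the units of the state.
- bot.observe(): the state, without advancing time (a new reading comes with each control period).
- bot.grab_frame(name): name is "scene" or "side" or "wrist"; returns a dict with "pixels" (420x560x3 uint8, red, green, blue), "fx", "fy", "cx", "cy" (pixels), "extrinsics" (4x4, takes a point from world to camera coordinates). Camera axes: x right, y down, z forward; pixel columns grow to the right and rows downward; lengths in m; the calibration is good to about 2 mm. A picture is of the moment at which its call begins. There is no depth.
- bot.job_done(): hands the job in; it is judged then, once.
The state is a dict: "clock": time; "qpos": joint angles; "qd": joint speeds; "joint_efforts": joint torques, N m; "position": TCP position; "tool_rot": TCP orientation; "force": force on the tool from outside, world axes, zero at the start; "moment": the same for the moment, N m; "grip_width": finger opening in m; "finger_force": force on a finger pad.
Only numpy, scipy, OpenCV 4.12 (cv2) and the standard library are available. Lean on these libraries where they do the work, as an engineer would, in place of code of your own. Each camera call takes 0.05 s, during which the arm holds its last target. There are 200 camera calls.

## Working session

There is one attempt and no reset: what is moved stays moved. The work goes in short steps, Python scripts to look and compute and a shell command to move; the robot and the scene stay as the last step left them, time stands still between calls to the robot, and variables do not carry over. Pictures are saved under pics/ and viewed, at most 14 in all, crops included, and the job is handed in when it is done.

```bash
ls; mkdir -p pics; cat > h.py <<'E'
import numpy as np, cv2
from workcell import bot
def snap(name,fn):
    f=bot.grab_frame(name); cv2.imwrite('pics/'+fn,f['pixels'][:,:,::-1]); np.save('pics/'+fn[:-4]+'.npy',{k:f[k] for k in f},allow_pickle=True); return f
def load(fn): return np.load('pics/'+fn+'.npy',allow_pickle=True).item()
def ray(f,u,v,z):
    E=np.array(f['extrinsics']);R=E[:3,:3];t=E[:3,3];c=-R.T@t
    d=R.T@np.array([(u-f['cx'])/f['fx'],(v-f['cy'])/f['fy'],1]); return c+d*(z-c[2])/d[2]
def proj(f,P):
    E=np.array(f['extrinsics']);p=np.atleast_2d(P)@E[:3,:3].T+E[:3,3]
    return np.c_[p[:,0]/p[:,2]*f['fx']+f['cx'],p[:,1]/p[:,2]*f['fy']+f['cy']]
E
python3 - <<'E'
from h import *
for n in ("scene","side","wrist"):
    f=snap(n,n+'0.png'); E=np.array(f['extrinsics']); print(n,-E[:3,:3].T@E[:3,3],E[2,:3],f['fx'])
s=bot.observe(); print(s['position'],s['tool_rot'],s['grip_width'],s['clock'],s['force'])
E
```

```text
pics
scene [-0.19300176  0.86434042  1.01637788] [ 0.48805034 -0.58563799 -0.64717464] 521.9239612520983
side [ 1.05403751 -0.57653721  1.05735463] [-0.39915693  0.45806219 -0.79426241] 487.6054362735541
wrist [ 0.32322762 -0.54030012  0.37265893] [-0.30076064 -0.12671894 -0.94524354] 313.2705991181399
[ 0.24603177 -0.57425013  0.23086769] [-3.14070451e+00  3.65175876e-05  4.04768163e-01] 0.08584461694843416 0.15 [ 0.00271517  0.18388882 -0.74732408]
```

View pics/scene0.png

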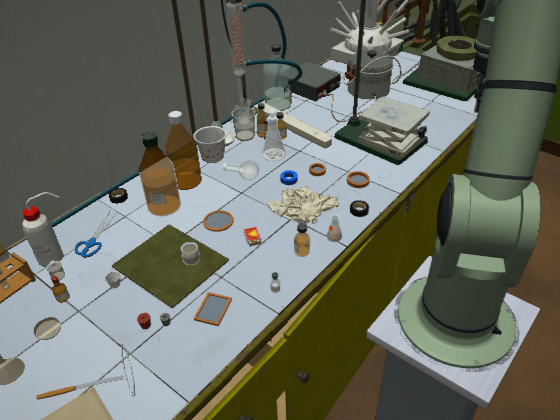

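View pics/side0.png

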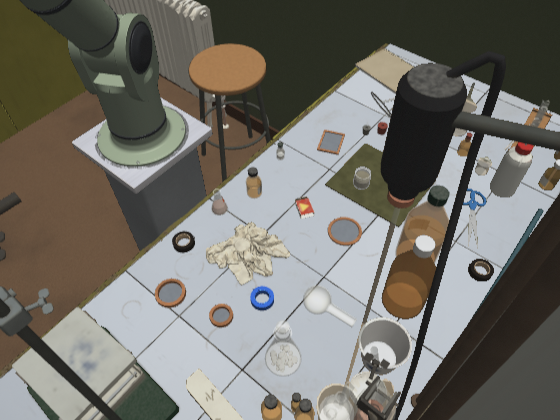

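Scene picture: bottle (302,240), vial (275,282), matchbox (252,236), tape (360,208), large well (358,179), small well (317,169), tray (213,309), wide dish (218,220), flask (335,228), jar (190,253). There is a second dark ring at (118,195). In the side picture the tape is at (183,241), the dark ring at (481,270), and a crumpled cloth lies between the tape and the wide dish. I'll enlarge both pictures.

```bash
python3 - <<'E'
from h import *
a=cv2.imread('pics/scene0.png')[150:340,170:400]; cv2.imwrite('pics/sc.png',cv2.resize(a,None,fx=3.1,fy=3.1,interpolation=cv2.INTER_CUBIC))
a=cv2.imread('pics/side0.png')[120:340,140:400]; cv2.imwrite('pics/si.png',cv2.resize(a,None,fx=2.7,fy=2.7,interpolation=cv2.INTER_CUBIC))
f=load('scene0');g=load('side0')
P=dict(bottle=((302,255),(255,195)),vial=((275,289),(281,157)),match=((252,236),(305,207)),tape=((360,208),(183,241)),lw=((358,179),(171,292)),sw=((317,169),(221,315)),tray=((213,309),(331,141)),dish=((218,220),(345,231)),flask=((335,238),(219,211)),jar=((190,260),(362,185)),dark=((118,195),(481,270)),blue=((289,177),(262,297)),cloth=((302,205),(247,250)))
for k,(a,b) in P.items(): print(k,ray(f,*a,.008)[:2].round(3),ray(g,*b,.008)[:2].round(3))
E
```

```text
bottle [0.415 0.06 ] [0.444 0.034]
vial [0.395 0.199] [0.408 0.192]
match [0.573 0.086] [0.578 0.088]
tape [ 0.398 -0.205] [ 0.401 -0.2  ]
lw [ 0.482 -0.325] [ 0.486 -0.321]
sw [ 0.619 -0.289] [ 0.622 -0.288]
tray [0.474 0.343] [0.484 0.339]
dish [0.699 0.096] [0.708 0.091]
flask [ 0.383 -0.051] [ 0.405 -0.07 ]
jar [0.643 0.261] [0.654 0.251]
dark [1.032 0.202] [1.034 0.205]
blue [ 0.665 -0.198] [ 0.665 -0.192]
cloth [ 0.545 -0.11 ] [ 0.548 -0.115]
```

View pics/sc.png

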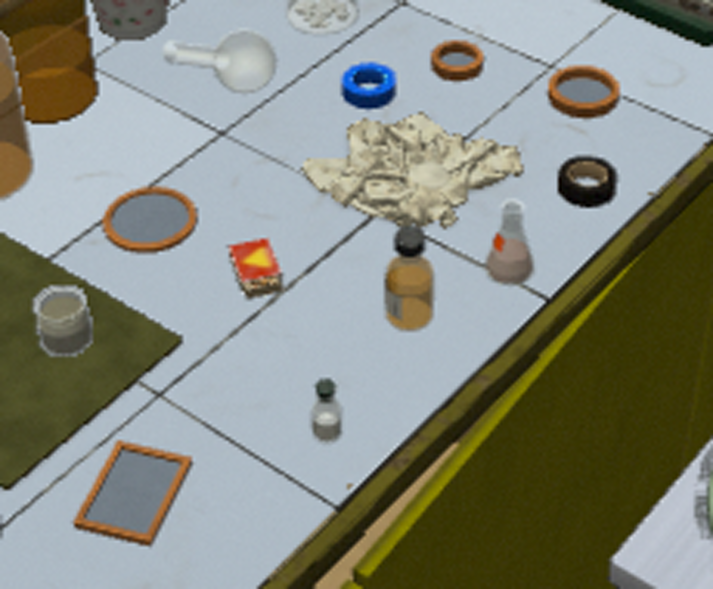

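View pics/si.png

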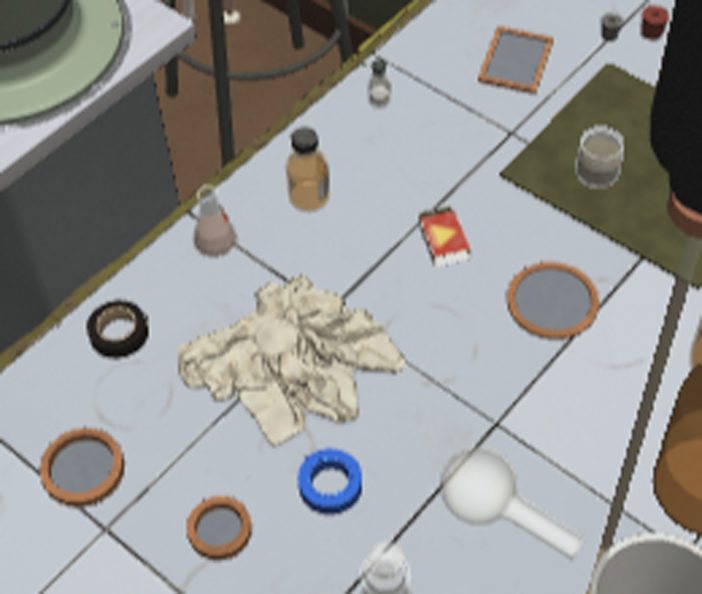

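The crops confirm which item is which: tape in scene crop at (587,182), large well (584,91), small well (458,60), dish (150,219), tray (133,493). I'll fit positions to outlines from both views.

```bash
cat > fit.py <<'E'
from h import *
from scipy.optimize import least_squares
f=load('scene0');g=load('side0')
S=lambda u,v:(170+u/3.1,150+v/3.1)
T=lambda u,v:(140+u/2.7,120+v/2.7)
th=np.linspace(0,2*np.pi,180)
def circ(x,y,r,zs): return np.vstack([np.c_[x+r*np.cos(th),y+r*np.sin(th),0*th+z] for z in zs])
D={'bottle':(.0215,0,.057,(385,434,None,330),(287,329,None,211)),'vial':(.0125,0,.03,(311,342,None,441),(367,391,None,107)),
'tape':(.029,0,.019,(558,616,157,207),(87,148,300,357)),'lw':(.037,0,.016,(548,620,66,117),(41,124,429,506)),
'sw':(.028,0,.016,(431,485,40,81),(187,251,496,558)),'dish':(.045,0,.008,(104,197,186,252),(507,600,262,338)),
'flask':(.0235,0,.01,(487,533,None,284),(194,235,None,256)),'jar':(.0235,.006,.052,(34,93,None,357),(576,624,None,187))}
for k,(r,z0,z1,bs,bt) in D.items():
    def res(p,views=((f,S,bs),(g,T,bt))):
        o=[]
        for c,M,b in views:
            q=proj(c,circ(p[0],p[1],r,(z0,z1)))
            for val,w in zip(b,(0,0,1,1)):pass
            lo,hi=q.min(0),q.max(0)
            o+=[(lo[0]+hi[0])/2-M((b[0]+b[1])/2,0)[0], hi[1]-M(0,b[3])[1]]
            if b[2] is not None:o.append(lo[1]-M(0,b[2])[1])
        return o
    s=least_squares(res,[.5,0]); a=least_squares(res,s.x,args=(((f,S,bs),),)).x;b=least_squares(res,s.x,args=(((g,T,bt),),)).x
    print(k,s.x.round(4),'scene',a.round(4),'side',b.round(4),'px',np.abs(s.fun).max().round(2),'r',np.hypot(*s.x).round(3))
for n,z,a,b in (('match',.015,[(229,245),(268,237),(281,275),(247,287)],[(419,217),(453,208),(468,250),(431,256)]),('tray',.008,[(119,442),(191,457),(152,544),(75,523)],[(493,28),(553,38),(536,92),(479,80)])):
    for c,M,q in ((f,S,a),(g,T,b)):
        p=np.array([ray(c,*M(*x),z)[:2] for x in q]); e=np.roll(p,-1,0)-p
        print(n,p.mean(0).round(4),np.linalg.norm(e,axis=1).round(3),np.degrees(np.arctan2(e[:,1],e[:,0])).round(1))
E
python3 fit.py
```

```text
bottle [0.4308 0.0435] scene [0.4296 0.0407] side [0.4323 0.046 ] px 1.02 r 0.433
vial [0.4004 0.1942] scene [0.4    0.1916] side [0.4008 0.198 ] px 0.91 r 0.445
tape [ 0.4013 -0.2007] scene [ 0.3975 -0.2   ] side [ 0.4041 -0.2005] px 1.33 r 0.449
lw [ 0.4849 -0.3237] scene [ 0.4799 -0.3235] side [ 0.4875 -0.3231] px 1.53 r 0.583
sw [ 0.6201 -0.2883] scene [ 0.6155 -0.2886] side [ 0.622  -0.2875] px 1.38 r 0.684
dish [0.7038 0.0933] scene [0.6996 0.0929] side [0.7063 0.0941] px 1.11 r 0.71
flask [ 0.3937 -0.0599] scene [ 0.3935 -0.0642] side [ 0.3945 -0.0571] px 0.93 r 0.398
jar [0.6459 0.2553] scene [0.6441 0.2538] side [0.6473 0.2577] px 0.89 r 0.695
match [0.5718 0.0846] [0.037 0.054 0.034 0.06 ] [-125.   143.8   65.6  -32.1]
match [0.5772 0.0844] [0.037 0.055 0.038 0.051] [  57.7  -36.8 -129.5  142. ]
tray [0.4754 0.3403] [0.063 0.09  0.066 0.086] [-156.8  113.7   20.2  -68.2]
tray [0.4856 0.3353] [0.069 0.088 0.065 0.085] [  25.1  -67.2 -157.7  116. ]
```

```bash
python3 -m crank '{"travel":[[1.2,4.2,0.4],[2.4,8.4,0.8],[3.6,12.6,1.2],[4.8,16.8,1.6],[6,21,2]],"turn":[[0,0,5],[0,0,10],[0,0,15],[0,0,20],[0,0,25]],"gripper":[0,0,0,0,0]}' 40
python3 -m crank '{"travel":[[1.2,4.2,0],[2.4,8.4,0],[3.6,12.6,0],[4.8,16.8,0],[6,21,0]],"turn":[[0,0,5],[0,0,10],[0,0,15],[0,0,20],[0,0,25]],"gripper":[0,0,0,0,0]}'
python3 -m crank '{"travel":[[1.3,4,0],[2.6,8,0],[3.9,12,0],[5.2,16,0],[6.5,19.8,0]],"turn":[[0,0,5],[0,0,10],[0,0,15],[0,0,20],[0,0,23]],"gripper":[0,0,0,0,0]}'
python3 -c "
from h import *
f=snap('wrist','w1.png'); s=bot.observe(); print(s['position'],s['tool_rot'],s['clock'],s['qpos'])
for n,P in dict(bottle=[[.431,.0435,.096]],vial=[[.4,.194,.058]],match=[[.575,.085,.015]]).items(): print(n,proj(f,P))"
```

```text
clock: 0.65
position: [0.3062, -0.3627, 0.2514]
tool_rot: [-3.141, 0.0, 0.845]
force: [1.1, -0.8, 0.6]
grip_width: 0.0852
finger_force: 0.0
clock: 1.15
position: [0.3662, -0.1529, 0.2514]
tool_rot: [3.141, 0.0, 1.281]
force: [0.5, -0.8, -0.5]
grip_width: 0.0852
finger_force: 0.0
clock: 1.65
position: [0.4313, 0.0453, 0.2514]
tool_rot: [3.141, 0.0, 1.682]
force: [0.2, -1.6, 0.0]
grip_width: 0.0854
finger_force: 0.0
[0.43295382 0.05102753 0.25175689] [ 3.13928531e+00 -2.67636667e-03  1.68969486e+00] 1.7 [ 0.30134535  0.23911109 -0.64521638  2.02235224  0.17575032  0.93148438
 -0.31632158]
bottle [[278.91158703 195.66243737]]
vial [[263.89836349  28.43524947]]
match [[401.41886813 156.62221522]]
```

View pics/w1.png

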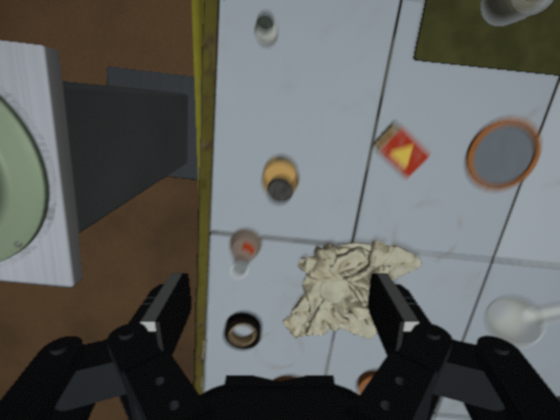

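Wrist picture: bottle cap (281,189), vial cap (265,20), matchbox (402,151) with its drawer end at the upper left, at (388,132), so its +y points at about 144°. Dish centre is at (503,153). The arm was still settling, so I'll hold still and measure by segmentation.

```bash
python3 -m crank '{"travel":[[0,0,0],[0,0,0],[0,0,0],[0,0,0],[0,0,0]],"turn":[[0,0,0],[0,0,0],[0,0,0],[0,0,0],[0,0,0]],"gripper":[0,0,0,0,0]}'
cat > seg.py <<'E'
from h import *
def comp(m,near=None,amin=30):
    n,l,s,c=cv2.connectedComponentsWithStats(m.astype(np.uint8))
    return [(c[i].round(1),s[i]) for i in range(1,n) if s[i,4]>=amin]
E
python3 - <<'E'
from seg import *
f=snap('wrist','w2.png'); s=bot.observe(); print(s['position'],s['tool_rot'],s['clock'])
h=cv2.cvtColor(f['pixels'],cv2.COLOR_RGB2HSV).astype(int); H,Sa,V=h[...,0],h[...,1],h[...,2]
m=((H<8)|(H>172)|((H>20)&(H<35)))&(Sa>150)&(V>120)
m2=(H>8)&(H<19)&(Sa>110)&(V>100)
print('red');[print(x) for x in comp(m[:, 250:])]
print('orange');[print(x) for x in comp(m2[:,215:])]
dk=(V<75)&(Sa<120); dk[300:]=0; print('dark');[print(x) for x in comp(dk[:,215:])]
for n,P in dict(bottle=[[.431,.0435,.096]],vial=[[.4,.194,.058]],match=[[.575,.085,.015]],dish=[[.704,.0935,.008]]).items(): print(n,proj(f,P))
E
```

```text
clock: 2.2
position: [0.4311, 0.0429, 0.2514]
tool_rot: [3.141, 0.0, 1.678]
force: [-0.1, -1.1, 0.0]
grip_width: 0.0854
finger_force: 0.0
[0.43107178 0.04299268 0.25136039] [3.14151233e+00 2.37607434e-04 1.67781960e+00] 2.25
red
(array([156. , 151.2]), array([133, 130,  45,  47, 695], dtype=int32))
(array([152. , 154.4]), array([142, 147,  19,  20, 191], dtype=int32))
orange
(array([285.4, 152. ]), array([252, 119,  73,  71, 940], dtype=int32))
(array([169.6, 138.8]), array([163, 133,  14,  13,  52], dtype=int32))
(array([187.2, 155.5]), array([174, 145,  24,  24, 104], dtype=int32))
(array([ 78.3, 182. ]), array([ 75, 177,   7,  11,  35], dtype=int32))
(array([ 50.4, 182. ]), array([ 48, 178,   7,  10,  31], dtype=int32))
(array([148. , 384.6]), array([143, 378,  13,  16,  72], dtype=int32))
dark
(array([ 0.9, 34.7]), array([  0,   0,   4,  76, 114], dtype=int32))
(array([181.4,  18.2]), array([177,   0,   9,  38,  59], dtype=int32))
(array([275. ,  33.7]), array([ 199,    0,  146,   73, 8565], dtype=int32))
(array([48.4, 22.7]), array([ 41,  14,  16,  18, 225], dtype=int32))
(array([334.5, 102.1]), array([323,  74,  22,  60,  82], dtype=int32))
(array([163.6, 106.8]), array([161,  96,   6,  23,  32], dtype=int32))
(array([315.4, 144.6]), array([309, 129,  10,  37,  49], dtype=int32))
(array([144. , 204.6]), array([137, 170,  15,  71,  88], dtype=int32))
(array([ 63.9, 190. ]), array([ 52, 177,  25,  26, 502], dtype=int32))
(array([ 99.2, 243.3]), array([ 78, 240,  36,  10,  63], dtype=int32))
(array([171.3, 288.7]), array([153, 273,  46,  27, 810], dtype=int32))
bottle [[279.46494085 193.33853873]]
vial [[263.65767714  25.60874239]]
match [[402.13670541 154.03330609]]
dish [[504.55373883 157.41405175]]
```

```bash
python3 -m crank '{"travel":[[0,0.2,-4],[0,0.2,-8],[0,0.2,-11],[0,0.2,-13],[0,0.2,-14]],"turn":[[0,0,0],[0,0,0],[0,0,0],[0,0,0],[0,0,0]],"gripper":[0,0,0,0,0]}'
python3 -m crank '{"travel":[[0,0,-2.5],[0,0,-5],[0,0,-7],[0,0,-8.5],[0,0,-8.5]],"turn":[[0,0,0],[0,0,0],[0,0,0],[0,0,0],[0,0,0]],"gripper":[0,0,0,0,0]}'
python3 -m crank '{"travel":[[0,0,0],[0,0,0],[0,0,0],[0,0,0],[0,0,0]],"turn":[[0,0,0],[0,0,0],[0,0,0],[0,0,0],[0,0,0]],"gripper":[0.2,0.6,0.9,0.9,0.9]}' 40
python3 -m crank '{"travel":[[0,0,0],[0,0,0],[0,0,0],[0,0,0],[0,0,0]],"turn":[[0,0,0],[0,0,0],[0,0,0],[0,0,0],[0,0,0]],"gripper":[0.9,0.9,0.9,0.9,0.9]}' 40
```

```text
clock: 2.75
position: [0.4304, 0.0453, 0.1099]
tool_rot: [-3.14, -0.0, 1.679]
force: [0.6, -0.0, -0.5]
grip_width: 0.0854
finger_force: 0.0
clock: 3.25
position: [0.4307, 0.0454, 0.0255]
tool_rot: [-3.14, 0.0, 1.679]
force: [0.7, 0.1, 0.3]
grip_width: 0.0853
finger_force: 0.0
clock: 3.75
position: [0.4317, 0.0454, 0.0272]
tool_rot: [3.14, 0.0, 1.679]
force: [-2.2, -0.4, 17.1]
grip_width: 0.0395
finger_force: 38.2
clock: 4.25
position: [0.4317, 0.0454, 0.0272]
tool_rot: [3.14, 0.0, 1.679]
force: [-2.5, -0.6, 16.2]
grip_width: 0.0392
finger_force: 38.2
```

```bash
python3 -m crank '{"travel":[[0,0,1],[0,0,3],[0,0,6],[0,0,9],[0,0,12]],"turn":[[0,0,0],[0,0,0],[0,0,0],[0,0,0],[0,0,0]],"gripper":[0.9,0.9,0.9,0.9,0.9]}'
python3 -m crank '{"travel":[[0,0,0],[0,0,0],[0,0,0],[0,0,0],[0,0,0]],"turn":[[0,0,0],[0,0,0],[0,0,0],[0,0,0],[0,0,0]],"gripper":[0.9,0.9,0.9,0.9,0.9]}'
python3 - <<'E'
from h import *
w=snap('wrist','w3.png')['pixels'];a=snap('scene','s3.png')['pixels'][170:290,240:370];b=snap('side','d3.png')['pixels'][120:260,190:340]
R=lambda x,s:cv2.resize(x,s,interpolation=cv2.INTER_CUBIC)
o=np.hstack([R(a,(400,400)),R(b,(400,400))]); cv2.imwrite('pics/m3.png',o[:,:,::-1])
E
```

```text
clock: 4.75
position: [0.4307, 0.0455, 0.1482]
tool_rot: [-3.141, -0.0, 1.679]
force: [1.0, -0.2, -1.5]
grip_width: 0.0393
finger_force: 41.1
clock: 5.25
position: [0.4307, 0.0456, 0.1457]
tool_rot: [-3.14, -0.0, 1.679]
force: [-0.5, -0.5, -1.1]
grip_width: 0.0396
finger_force: 41.2
```

View pics/m3.png

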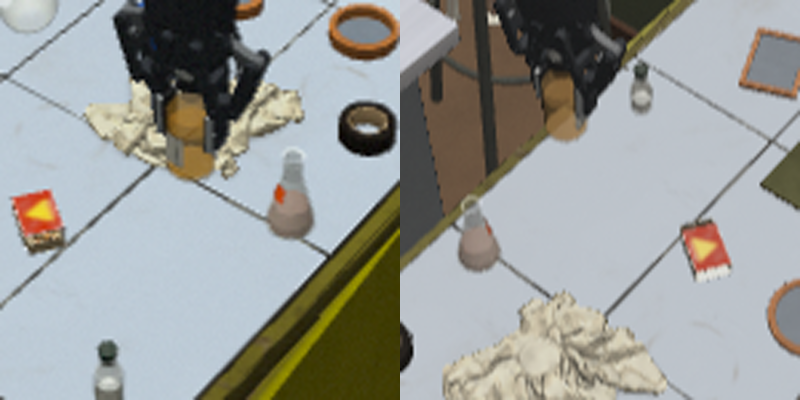

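The bottle is held upright (scene half (190,140), side half (562,110)); its weight reads about 1.2 N. Next, over to the large well.

```bash
python3 -m crank '{"travel":[[0.5,-3.5,1],[1,-7.3,2],[1.5,-11,3],[2.2,-15,4],[2.7,-18.5,5]],"turn":[[0,0,-4],[0,0,-8],[0,0,-12],[0,0,-16],[0,0,-20]],"gripper":[0.9,0.9,0.9,0.9,0.9]}'
python3 -m crank '{"travel":[[0.5,-4,0],[1,-8,0],[1.5,-12,0],[2.2,-16,0],[2.7,-18.4,0]],"turn":[[0,0,-4],[0,0,-8],[0,0,-12],[0,0,-16],[0,0,-20]],"gripper":[0.9,0.9,0.9,0.9,0.9]}'
python3 -m crank '{"travel":[[0,0,0],[0,0,0],[0,0,0],[0,0,0],[0,0,0]],"turn":[[0,0,0],[0,0,0],[0,0,0],[0,0,0],[0,0,0]],"gripper":[0.9,0.9,0.9,0.9,0.9]}'
python3 - <<'E'
from seg import *
f=snap('wrist','w4.png'); s=bot.observe(); print(s['position'],s['tool_rot'],s['clock'])
for n,P in dict(lw=[[.485,-.3235,.016]],sw=[[.620,-.288,.016]],tape=[[.401,-.2,.01]]).items(): print(n,proj(f,P))
E
```

```text
clock: 5.9
position: [0.4581, -0.1415, 0.1966]
tool_rot: [-3.142, 0.0, 1.326]
force: [0.9, -0.3, -1.3]
grip_width: 0.0394
finger_force: 41.2
clock: 6.4
position: [0.4846, -0.3267, 0.1959]
tool_rot: [-3.141, 0.001, 0.976]
force: [0.6, -0.1, -2.3]
grip_width: 0.0398
finger_force: 41.2
clock: 6.9
position: [0.4852, -0.3229, 0.1964]
tool_rot: [3.141, -0.0, 0.982]
force: [-0.9, -0.2, -1.4]
grip_width: 0.0395
finger_force: 41.2
[ 0.48520398 -0.32309553  0.19645557] [3.14144485e+00 1.54249435e-05 9.81540264e-01] 6.95
lw [[280.24727925 187.66670616]]
sw [[377.43073101  81.30806874]]
tape [[144.74287489 133.06227742]]
```

View pics/w4.png

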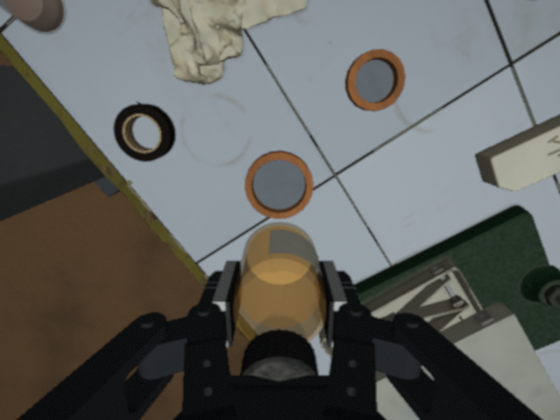

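Wrist picture: well centre (279.5,185) against (280,188) predicted, small well (376,80) against (377,81), tape (144,132) against (145,133). All agree to within 3 mm. The bottle hangs centred between the pads. Lowering.

```bash
python3 -m crank '{"travel":[[0.1,0.1,-3],[0.1,0.1,-7],[0.1,0.1,-10],[0.1,0.1,-12],[0.1,0.1,-13]],"turn":[[0,0,0],[0,0,0],[0,0,0],[0,0,0],[0,0,0]],"gripper":[0.9,0.9,0.9,0.9,0.9]}'
python3 -m crank '{"travel":[[0,0,-1],[0,0,-2],[0,0,-2.8],[0,0,-3.4],[0,0,-3.4]],"turn":[[0,0,0],[0,0,0],[0,0,0],[0,0,0],[0,0,0]],"gripper":[0.9,0.9,0.9,0.9,0.9]}'
```

```text
clock: 7.45
position: [0.4855, -0.3218, 0.0646]
tool_rot: [-3.139, -0.0, 0.981]
force: [-0.2, -0.4, -0.8]
grip_width: 0.0393
finger_force: 41.1
clock: 7.95
position: [0.4861, -0.3225, 0.0319]
tool_rot: [-3.141, 0.0, 0.981]
force: [-0.9, 0.0, -0.8]
grip_width: 0.0391
finger_force: 41.2
```

```bash
python3 -m crank '{"travel":[[0,0,-0.1],[0,0,-0.1],[0,0,-0.1],[0,0,-0.1],[0,0,-0.1]],"turn":[[0,0,0],[0,0,0],[0,0,0],[0,0,0],[0,0,0]],"gripper":[0.9,0.9,0.9,0.9,0.9]}'
python3 -m crank '{"travel":[[0,0,0],[0,0,0],[0,0,0],[0,0,0],[0,0,0]],"turn":[[0,0,0],[0,0,0],[0,0,0],[0,0,0],[0,0,0]],"gripper":[0.4,0.3,0.2,0.1,0]}'
python3 -m crank '{"travel":[[0,0,0],[0,0,1],[0,0,3],[0,0,5],[0,0,8]],"turn":[[0,0,0],[0,0,0],[0,0,0],[0,0,0],[0,0,0]],"gripper":[0,0,0,0,0]}'
```

```text
clock: 8.45
position: [0.4862, -0.3225, 0.0314]
tool_rot: [3.141, -0.0, 0.981]
force: [1.1, 0.6, -1.7]
grip_width: 0.0393
finger_force: 41.2
clock: 8.95
position: [0.4861, -0.3225, 0.0313]
tool_rot: [3.142, -0.0, 0.981]
force: [0.1, 0.5, -0.4]
grip_width: 0.0852
finger_force: 0.0
clock: 9.45
position: [0.4856, -0.3221, 0.1119]
tool_rot: [-3.14, 0.0, 0.981]
force: [0.2, 0.2, 0.0]
grip_width: 0.0855
finger_force: 0.0
```

```bash
python3 -m crank '{"travel":[[-0.3,1,3],[-0.8,4,6],[-1.4,8,9],[-2,12,9.5],[-2.7,16,9.5]],"turn":[[0,0,2],[0,0,6],[0,0,11],[0,0,15],[0,0,20]],"gripper":[0,0,0,0,0]}'
python3 -m crank '{"travel":[[-0.7,4,0],[-1.4,8,0],[-2,12,0],[-2.7,16,0],[-3.2,19,0]],"turn":[[0,0,4],[0,0,8],[0,0,12],[0,0,16],[0,0,20]],"gripper":[0,0,0,0,0]}'
python3 -m crank '{"travel":[[-0.5,4,0],[-1.2,8,0],[-1.8,12,0],[-2.4,15,0],[-2.6,16.6,0]],"turn":[[0,0,4],[0,0,8],[0,0,12],[0,0,16],[0,0,20]],"gripper":[0,0,0,0,0]}'
python3 -m crank '{"travel":[[0,0,0],[0,0,0],[0,0,0],[0,0,0],[0,0,0]],"turn":[[0,0,0],[0,0,0],[0,0,0],[0,0,0],[0,0,0]],"gripper":[0,0,0,0,0]}'
python3 - <<'E'
from seg import *
f=snap('wrist','w5.png'); snap('scene','s5.png'); snap('side','d5.png'); s=bot.observe(); print(s['position'],s['tool_rot'],s['clock'])
for n,P in dict(vial=[[.4004,.195,.058],[.4004,.195,0]],match=[[.575,.086,.015]],tray=[[.4805,.338,.008]]).items(): print(n,proj(f,P))
E
```

```text
clock: 9.95
position: [0.4592, -0.1612, 0.2083]
tool_rot: [3.139, 0.001, 1.332]
force: [0.3, 0.4, -0.8]
grip_width: 0.0854
finger_force: 0.0
clock: 10.45
position: [0.4265, 0.0296, 0.2071]
tool_rot: [3.141, 0.001, 1.683]
force: [0.8, -1.1, -0.1]
grip_width: 0.0853
finger_force: 0.0
clock: 10.95
position: [0.4004, 0.1959, 0.207]
tool_rot: [3.141, 0.0, 2.034]
force: [0.8, -0.7, 0.1]
grip_width: 0.0856
finger_force: 0.0
clock: 11.45
position: [0.4013, 0.1928, 0.2063]
tool_rot: [-3.142, 0.0, 2.027]
force: [-0.2, 0.7, 0.9]
grip_width: 0.0854
finger_force: 0.0
[0.40121247 0.1932443  0.20631137] [-3.14158366e+00  9.70530648e-05  2.02734460e+00] 11.6
vial [[279.16914068 193.61173203]
 [279.15075557 179.57195004]]
match [[364.656444   316.33850539]]
tray [[411.83732712  91.69578653]]
```

View pics/w5.png

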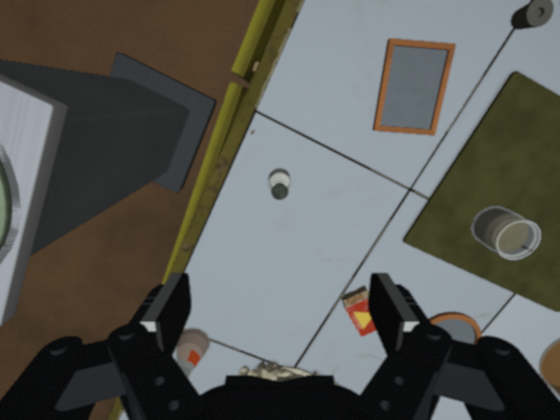

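Wrist picture: vial cap (281,190), base about (278,178), as predicted to within 3 mm. Tray corners are at (389,39), (455,43), (434,134), (374,130).

```bash
python3 - <<'E'
from h import *
f=load('w5')
p=np.array([ray(f,*x,.008)[:2] for x in [(389,39),(455,43),(434,134),(374,130)]]);e=np.roll(p,-1,0)-p
print(p.mean(0),np.linalg.norm(e,axis=1),np.degrees(np.arctan2(e[:,1],e[:,0])))
E
python3 -m crank '{"travel":[[-0.1,0.3,-3],[-0.1,0.3,-7],[-0.1,0.3,-10],[-0.1,0.3,-12],[-0.1,0.3,-13]],"turn":[[0,0,0],[0,0,0],[0,0,0],[0,0,0],[0,0,0]],"gripper":[0,0,0,0,0]}'
python3 -m crank '{"travel":[[0,0,-1.5],[0,0,-3],[0,0,-4.5],[0,0,-5.5],[0,0,-6]],"turn":[[0,0,0],[0,0,0],[0,0,0],[0,0,0],[0,0,0]],"gripper":[0,0,0,0,0]}'
python3 -m crank '{"travel":[[0,0,0],[0,0,0],[0,0,0],[0,0,0],[0,0,0]],"turn":[[0,0,0],[0,0,0],[0,0,0],[0,0,0],[0,0,0]],"gripper":[0.3,0.6,0.8,1,1]}' 25
python3 -m crank '{"travel":[[0,0,0],[0,0,0],[0,0,0],[0,0,0],[0,0,0]],"turn":[[0,0,0],[0,0,0],[0,0,0],[0,0,0],[0,0,0]],"gripper":[1,1,1,1,1]}'
```

```text
[0.47955259 0.34089629] [0.06451956 0.08636524 0.06413187 0.08566045] [  23.01951191  -68.22874361 -157.60342962  112.02288398]
clock: 12.1
position: [0.3994, 0.1963, 0.0748]
tool_rot: [-3.139, -0.0, 2.028]
force: [0.7, 0.5, -0.4]
grip_width: 0.0852
finger_force: 0.0
clock: 12.6
position: [0.4002, 0.1966, 0.016]
tool_rot: [-3.142, 0.0, 2.028]
force: [0.6, 0.7, -0.0]
grip_width: 0.0856
finger_force: 0.0
clock: 13.1
position: [0.4004, 0.1966, 0.0167]
tool_rot: [3.141, 0.0, 2.028]
force: [-0.3, -0.5, 7.2]
grip_width: 0.0229
finger_force: 24.8
clock: 13.6
position: [0.4004, 0.1965, 0.0167]
tool_rot: [3.141, 0.0, 2.028]
force: [-0.5, -1.1, 8.3]
grip_width: 0.0229
finger_force: 24.8
```

```bash
python3 -m crank '{"travel":[[0,0,1.5],[0,0,5],[0.5,-1,9],[1.5,-3.5,13],[3,-6.5,16]],"turn":[[0,0,0],[0,0,0],[0,0,-2],[0,0,-4],[0,0,-8]],"gripper":[1,1,1,1,1]}'
python3 -m crank '{"travel":[[1.8,-4,0],[3.6,-8,0],[5.4,-12,0],[7.2,-16,0],[9,-20,0]],"turn":[[0,0,-4],[0,0,-8],[0,0,-12],[0,0,-16],[0,0,-20]],"gripper":[1,1,1,1,1]}'
python3 -m crank '{"travel":[[1.8,-4,0],[3.6,-8,0],[5.4,-12,0],[7.2,-16,0],[9.0,-20,0]],"turn":[[0,0,-5],[0,0,-10],[0,0,-15],[0,0,-20],[0,0,-23]],"gripper":[1,1,1,1,1]}'
python3 -m crank '{"travel":[[0.6,-1,0],[1,-2,0],[1,-2,0],[1,-2,0],[1,-2,0]],"turn":[[0,0,0],[0,0,0],[0,0,0],[0,0,0],[0,0,0]],"gripper":[1,1,1,1,1]}'
python3 - <<'E'
from seg import *
f=snap('wrist','w6.png'); s=bot.observe(); print(s['position'],s['tool_rot'],s['clock'])
print(proj(f,[[.62,-.288,.016],[.486,-.322,.096]]))
E
```

```text
clock: 14.1
position: [0.43, 0.1316, 0.1787]
tool_rot: [3.14, -0.0, 1.889]
force: [1.2, -0.3, -1.0]
grip_width: 0.0227
finger_force: 24.8
clock: 14.6
position: [0.5205, -0.0705, 0.1766]
tool_rot: [3.141, 0.0, 1.536]
force: [0.1, 0.9, 0.2]
grip_width: 0.0228
finger_force: 24.8
clock: 15.1
position: [0.6104, -0.2702, 0.1765]
tool_rot: [3.142, -0.0, 1.134]
force: [0.1, 0.8, -0.1]
grip_width: 0.0224
finger_force: 24.8
clock: 15.6
position: [0.6201, -0.2872, 0.1766]
tool_rot: [-3.142, -0.0, 1.139]
force: [-0.5, 0.2, -0.3]
grip_width: 0.023
finger_force: 24.9
[ 0.62009558 -0.28737501  0.17661089] [ 3.14155909e+00 -2.31381706e-04  1.13918352e+00] 15.65
[[280.33770831 193.0631523 ]
 [154.22753127 317.18795864]]
```

View pics/w6.png

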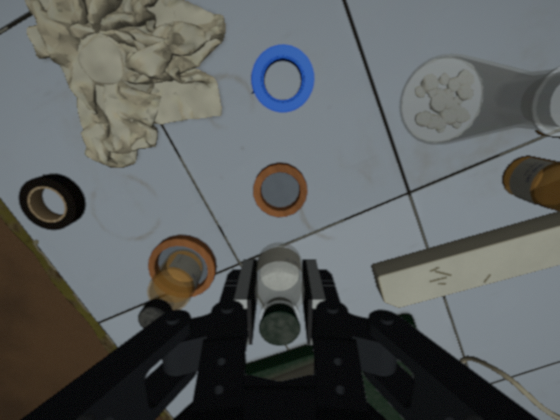

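Small well at (280,189.5) against (280,193) predicted, about 3 mm; the vial is held centred. The bottle stands inside its well, at (180,268). Lowering.

```bash
python3 -m crank '{"travel":[[0.1,0.1,-3],[0.1,0.1,-6],[0.1,0.1,-9],[0.1,0.1,-11],[0.1,0.1,-12]],"turn":[[0,0,0],[0,0,0],[0,0,0],[0,0,0],[0,0,0]],"gripper":[1,1,1,1,1]}'
python3 -m crank '{"travel":[[0,0,-1],[0,0,-2],[0,0,-3],[0,0,-3.5],[0,0,-3.5]],"turn":[[0,0,0],[0,0,0],[0,0,0],[0,0,0],[0,0,0]],"gripper":[1,1,1,1,1]}'
python3 -m crank '{"travel":[[0,0,-0.1],[0,0,-0.1],[0,0,-0.1],[0,0,-0.1],[0,0,-0.1]],"turn":[[0,0,0],[0,0,0],[0,0,0],[0,0,0],[0,0,0]],"gripper":[1,1,1,1,1]}'
```

```text
clock: 16.15
position: [0.6204, -0.2865, 0.0547]
tool_rot: [-3.139, -0.0, 1.139]
force: [0.3, 0.1, 0.3]
grip_width: 0.0228
finger_force: 24.9
clock: 16.65
position: [0.6212, -0.2874, 0.0211]
tool_rot: [3.142, -0.0, 1.138]
force: [-0.0, -0.1, -0.7]
grip_width: 0.0229
finger_force: 25.1
clock: 17.15
position: [0.6213, -0.2876, 0.0206]
tool_rot: [3.141, -0.0, 1.138]
force: [-0.7, 0.7, 5.9]
grip_width: 0.0231
finger_force: 25.7
```

```bash
python3 -m crank '{"travel":[[0,0,0],[0,0,0],[0,0,0],[0,0,0],[0,0,0]],"turn":[[0,0,0],[0,0,0],[0,0,0],[0,0,0],[0,0,0]],"gripper":[0.6,0.4,0.2,0,0]}'
python3 -m crank '{"travel":[[0,0,2],[0,0,6],[0,0,10],[-0.3,2,14],[-0.6,6,18]],"turn":[[0,0,0],[0,0,0],[0,0,4],[0,0,8],[0,0,14]],"gripper":[0,0,0,0,0]}'
python3 -m crank '{"travel":[[-0.6,4,0],[-1.2,8,0],[-1.8,12,0],[-2.4,16,0],[-2.8,20,0]],"turn":[[0,0,7],[0,0,14],[0,0,21],[0,0,28],[0,0,35]],"gripper":[0,0,0,0,0]}'
python3 -m crank '{"travel":[[-0.4,4,0],[-0.8,8,0],[-1.2,11.3,0],[-1.2,11.3,0],[-1.2,11.3,0]],"turn":[[0,0,7],[0,0,14],[0,0,21],[0,0,28],[0,0,29]],"gripper":[0,0,0,0,0]}'
python3 -m crank '{"travel":[[0,0,0],[0,0,0],[0,0,0],[0,0,0],[0,0,0]],"turn":[[0,0,0],[0,0,0],[0,0,0],[0,0,0],[0,0,0]],"gripper":[0,0,0,0,0]}'
python3 - <<'E'
from seg import *
f=snap('wrist','w7.png'); s=bot.observe(); print(s['position'],s['tool_rot'],s['clock'])
q=proj(f,[[.5745,.0855,.015]])[0]; print(q)
x,y=(q-[70,52]).astype(int).clip(0); a=f['pixels'][y:y+105,x:x+140]; print(x,y)
cv2.imwrite('pics/w7c.png',cv2.resize(a,None,fx=5,fy=5,interpolation=cv2.INTER_CUBIC)[:,:,::-1])
E
```

```text
clock: 17.65
position: [0.6211, -0.2875, 0.0202]
tool_rot: [-3.141, -0.0, 1.138]
force: [-0.1, -0.4, 0.3]
grip_width: 0.0854
finger_force: 0.0
clock: 18.15
position: [0.615, -0.234, 0.1974]
tool_rot: [3.141, 0.001, 1.381]
force: [0.8, 0.2, 0.3]
grip_width: 0.0855
finger_force: 0.0
clock: 18.65
position: [0.5869, -0.0308, 0.1958]
tool_rot: [3.142, 0.0, 1.998]
force: [0.1, -0.2, -0.3]
grip_width: 0.0854
finger_force: 0.0
clock: 19.15
position: [0.5753, 0.0816, 0.1956]
tool_rot: [3.142, -0.0, 2.503]
force: [0.8, -0.7, 0.1]
grip_width: 0.0852
finger_force: 0.0
clock: 19.65
position: [0.5755, 0.0806, 0.1956]
tool_rot: [-3.142, 0.0, 2.498]
force: [0.3, -0.1, 0.4]
grip_width: 0.0856
finger_force: 0.0
[0.57549215 0.0806998  0.19562663] [-3.14157326e+00  6.63748164e-05  2.49848566e+00] 19.7
[281.67586085 183.75746847]
211 131
```

View pics/w7c.png

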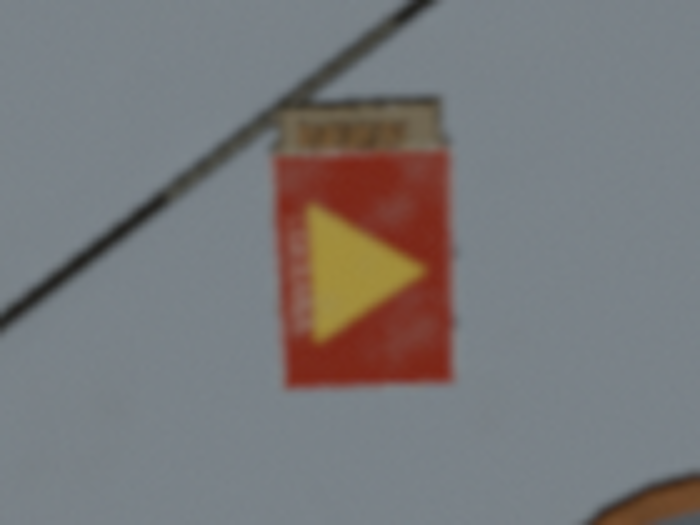

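The crop shows the matchbox sleeve corners at (275,154), (450,150), (453,381), (286,387), with the drawer on the upper side reaching v≈103, so it points along the tool's +x.

```bash
python3 - <<'E'
from h import *
f=load('w7')
r=lambda u,v,z=.015:ray(f,211+u/5,131+v/5,z)[:2]
p=np.array([r(*x) for x in [(275,154),(450,150),(453,381),(286,387)]]);e=np.roll(p,-1,0)-p
print(p.mean(0),np.linalg.norm(e,axis=1),np.degrees(np.arctan2(e[:,1],e[:,0])))
d=(r(283,105,.012)+r(438,102,.012))/2; b=(p[2]+p[3])/2; t=(p[0]+p[1])/2
print('drawer end',d,np.linalg.norm(d-b),np.linalg.norm(t-b),'mid all',(d+b)/2,np.degrees(np.arctan2(*(t-b)[::-1])))
E
```

```text
[0.5773503  0.08672152] [0.03616719 0.05032845 0.03628615 0.05086442] [  54.41541292  -34.84902493 -124.73609411  145.01368793]
drawer end [0.54875096 0.10658363] 0.0601180548895362 0.05059639720225299 mid all [0.57342253 0.08941218] 145.08196793027142
```

```bash
python3 -m crank '{"travel":[[-0.1,0.6,-3],[-0.1,0.6,-7],[-0.1,0.6,-10],[-0.1,0.6,-12],[-0.1,0.6,-13]],"turn":[[0,0,1.5],[0,0,1.5],[0,0,1.5],[0,0,1.5],[0,0,1.5]],"gripper":[0,0,0,0,0]}'
python3 -m crank '{"travel":[[0,0,-1.5],[0,0,-3],[0,0,-4.5],[0,0,-5.5],[0,0,-5.9]],"turn":[[0,0,0],[0,0,0],[0,0,0],[0,0,0],[0,0,0]],"gripper":[0,0,0,0,0]}'
python3 -m crank '{"travel":[[0,0,0],[0,0,0],[0,0,0],[0,0,0],[0,0,0]],"turn":[[0,0,0],[0,0,0],[0,0,0],[0,0,0],[0,0,0]],"gripper":[0.3,0.5,0.7,0.9,0.9]}' 25
python3 -m crank '{"travel":[[0,0,0],[0,0,0],[0,0,0],[0,0,0],[0,0,0]],"turn":[[0,0,0],[0,0,0],[0,0,0],[0,0,0],[0,0,0]],"gripper":[0.9,0.9,0.9,0.9,0.9]}'
```

```text
clock: 20.2
position: [0.5737, 0.0867, 0.0639]
tool_rot: [-3.14, -0.002, 2.525]
force: [-0.5, -0.1, -0.3]
grip_width: 0.0851
finger_force: 0.0
clock: 20.7
position: [0.5741, 0.0868, 0.0055]
tool_rot: [-3.141, -0.001, 2.525]
force: [0.7, 0.2, 0.6]
grip_width: 0.0856
finger_force: 0.0
clock: 21.2
position: [0.5748, 0.0869, 0.0072]
tool_rot: [3.141, 0.001, 2.525]
force: [-0.9, -0.3, 7.5]
grip_width: 0.0386
finger_force: 27.0
clock: 21.7
position: [0.5748, 0.0868, 0.0072]
tool_rot: [3.141, 0.001, 2.525]
force: [-0.4, -0.4, 5.9]
grip_width: 0.0379
finger_force: 27.0
```

```bash
python3 -m crank '{"travel":[[0,0,1.5],[0,0,5],[-0.6,1.5,9],[-1.8,5,13],[-3.4,9,16]],"turn":[[0,0,0],[0,0,0],[0,0,-3],[0,0,-6],[0,0,-10]],"gripper":[0.9,0.9,0.9,0.9,0.9]}'
python3 -m crank '{"travel":[[-1.5,4,0],[-3,8,0],[-4.5,12,0],[-6,16,0],[-6,16,0]],"turn":[[0,0,-6],[0,0,-12],[0,0,-18],[0,0,-22],[0,0,-22]],"gripper":[0.9,0.9,0.9,0.9,0.9]}'
python3 -m crank '{"travel":[[0,0,0],[0,0,0],[0,0,0],[0,0,0],[0,0,0]],"turn":[[0,0,0],[0,0,0],[0,0,0],[0,0,0],[0,0,0]],"gripper":[0.9,0.9,0.9,0.9,0.9]}'
python3 - <<'E'
from seg import *
f=snap('wrist','w8.png'); s=bot.observe(); print(s['position'],s['tool_rot'],s['clock'])
print(proj(f,[[.48,.34,.008]]))
E
```

```text
clock: 22.2
position: [0.5427, 0.1718, 0.1656]
tool_rot: [3.14, 0.001, 2.346]
force: [1.7, -0.1, 0.0]
grip_width: 0.0387
finger_force: 26.3
clock: 22.7
position: [0.479, 0.3379, 0.1642]
tool_rot: [3.14, -0.004, 1.972]
force: [-0.6, -1.1, 0.3]
grip_width: 0.0386
finger_force: 26.3
clock: 23.2
position: [0.4829, 0.331, 0.1626]
tool_rot: [-3.142, 0.0, 1.966]
force: [-0.6, 0.5, -1.2]
grip_width: 0.0385
finger_force: 26.3
[0.48279489 0.33116457 0.16260945] [-3.14155244e+00  1.64179864e-05  1.96616043e+00] 23.25
[[279.95932485 184.91989398]]
```

View pics/w8.png

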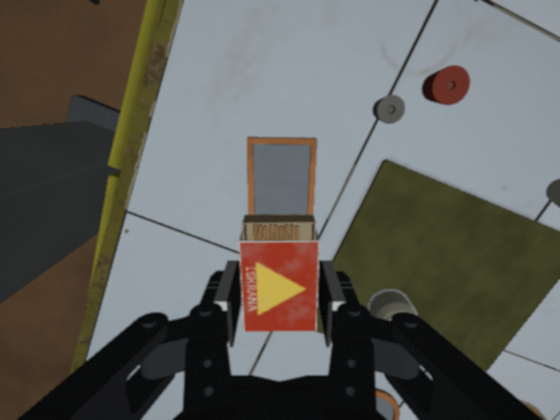

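Wrist picture: the tray's outer edges are at u=247 and 316, its far edge at v=138; the matchbox is held square to it, its front end hiding the tray's near part.

```bash
python3 - <<'E'
from h import *
f=load('w8'); d=np.array([np.cos(np.radians(112.6)),np.sin(np.radians(112.6))])
for u in(247,281.5,316): print(ray(f,u,138,.008)[:2], ray(f,u,138,.008)[:2]-.044*d)
E
```

```text
[0.43455708 0.36955305] [0.45146607 0.3289318 ]
[0.46408254 0.38184761] [0.48099153 0.34122636]
[0.49361101 0.39414343] [0.51052001 0.35352218]
```

```bash
python3 -m crank '{"travel":[[-0.1,0.7,-3],[-0.1,0.7,-6],[-0.1,0.7,-9],[-0.1,0.7,-11],[-0.1,0.7,-12]],"turn":[[0,0,0],[0,0,0],[0,0,0],[0,0,0],[0,0,0]],"gripper":[0.9,0.9,0.9,0.9,0.9]}'
python3 -m crank '{"travel":[[0,0,-1],[0,0,-2],[0,0,-2.7],[0,0,-3.1],[0,0,-3.1]],"turn":[[0,0,0],[0,0,0],[0,0,0],[0,0,0],[0,0,0]],"gripper":[0.9,0.9,0.9,0.9,0.9]}'
```

```text
clock: 23.75
position: [0.4809, 0.3381, 0.0408]
tool_rot: [-3.139, 0.0, 1.967]
force: [0.7, -0.6, -0.2]
grip_width: 0.0383
finger_force: 26.3
clock: 24.25
position: [0.4817, 0.3387, 0.0115]
tool_rot: [3.141, 0.0, 1.967]
force: [0.3, -0.1, 0.3]
grip_width: 0.0383
finger_force: 26.6
```

```bash
python3 -m crank '{"travel":[[0,0,-0.1],[0,0,-0.1],[0,0,-0.1],[0,0,-0.1],[0,0,-0.1]],"turn":[[0,0,0],[0,0,0],[0,0,0],[0,0,0],[0,0,0]],"gripper":[0.9,0.6,0.4,0.2,0]}'
python3 -m crank '{"travel":[[0,0,0],[0,0,2],[0,0,6],[0,0,11],[0,0,16]],"turn":[[0,0,0],[0,0,0],[0,0,0],[0,0,0],[0,0,0]],"gripper":[0,0,0,0,0]}'
python3 - <<'E'
from seg import *
f=snap('wrist','w9.png'); cv2.imwrite('pics/w9c.png',cv2.resize(f['pixels'][100:260,180:380],None,fx=3,fy=3)[:,:,::-1])
E
```

```text
clock: 24.75
position: [0.4816, 0.3386, 0.0106]
tool_rot: [3.142, -0.0, 1.967]
force: [0.3, 0.2, -1.0]
grip_width: 0.078
finger_force: 0.0
clock: 25.25
position: [0.481, 0.3384, 0.1721]
tool_rot: [-3.141, -0.0, 1.967]
force: [1.6, -0.2, -0.5]
grip_width: 0.0851
finger_force: 0.0
```

View pics/w9c.png

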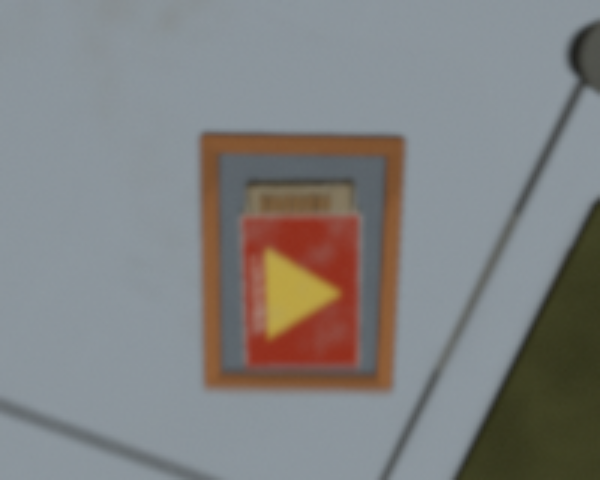

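The matchbox lies inside the tray, with grey floor visible on all four sides. Now the tape.

```bash
python3 -m crank '{"travel":[[-0.7,-4,1],[-1.4,-8,2],[-2.1,-12,3],[-2.6,-16,3],[-2.8,-20,3]],"turn":[[0,0,-4],[0,0,-8],[0,0,-12],[0,0,-15],[0,0,-18]],"gripper":[0,0,0,0,0]}'
python3 -m crank '{"travel":[[-0.4,-4,0],[-0.8,-8,0],[-1.2,-12,0],[-1.6,-16,0],[-2.4,-20,0]],"turn":[[0,0,-4],[0,0,-8],[0,0,-12],[0,0,-15],[0,0,-18]],"gripper":[0,0,0,0,0]}'
python3 -m crank '{"travel":[[-0.7,-4,0],[-1.4,-8,0],[-2.1,-12,0],[-2.8,-13.8,0],[-2.8,-13.8,0]],"turn":[[0,0,-4],[0,0,-8],[0,0,-12],[0,0,-13],[0,0,-13]],"gripper":[0,0,0,0,0]}'
python3 -m crank '{"travel":[[0,0,0],[0,0,0],[0,0,0],[0,0,0],[0,0,0]],"turn":[[0,0,0],[0,0,0],[0,0,0],[0,0,0],[0,0,0]],"gripper":[0,0,0,0,0]}'
python3 - <<'E'
from seg import *
f=snap('wrist','w10.png'); s=bot.observe(); print(s['position'],s['tool_rot'],s['clock'])
print(proj(f,[[.401,-.2,.01]]))
V=cv2.cvtColor(f['pixels'],cv2.COLOR_RGB2HSV)[...,2]; m=V<60; m[270:]=0; m[:,:200]=0
print(*comp(m,amin=200),sep='\n')
E
```

```text
clock: 25.8
position: [0.453, 0.1371, 0.2009]
tool_rot: [3.141, 0.0, 1.651]
force: [1.5, -0.4, -1.7]
grip_width: 0.0854
finger_force: 0.0
clock: 26.3
position: [0.4294, -0.063, 0.2007]
tool_rot: [3.141, -0.0, 1.336]
force: [1.4, -1.5, -0.6]
grip_width: 0.0855
finger_force: 0.0
clock: 26.8
position: [0.4004, -0.2018, 0.2005]
tool_rot: [-3.141, 0.001, 1.107]
force: [0.9, 0.8, -1.1]
grip_width: 0.0856
finger_force: 0.0
clock: 27.3
position: [0.4017, -0.199, 0.2006]
tool_rot: [-3.142, -0.0, 1.112]
force: [0.0, -0.2, 0.1]
grip_width: 0.0856
finger_force: 0.0
[ 0.40162894 -0.19911636  0.200563  ] [-3.14153479e+00 -6.65093282e-06  1.11221578e+00] 27.35
[[279.84623954 185.90539476]]
(array([495.7,  66.3]), array([488,  36,  24,  56, 422], dtype=int32))
(array([536.7,  56. ]), array([526,  42,  20,  36, 332], dtype=int32))
(array([279.7, 183.3]), array([255, 160,  50,  52, 966], dtype=int32))
```

```bash
python3 -m crank '{"travel":[[0,0,-3],[0,0,-7],[0,0,-11],[0,0,-13],[0,0,-14]],"turn":[[0,0,0],[0,0,0],[0,0,0],[0,0,0],[0,0,0]],"gripper":[0,0,0,0,0]}'
python3 -m crank '{"travel":[[0,0,-1.5],[0,0,-3],[0,0,-4.5],[0,0,-5.3],[0,0,-5.7]],"turn":[[0,0,0],[0,0,0],[0,0,0],[0,0,0],[0,0,0]],"gripper":[0,0,0,0,0]}'
python3 -m crank '{"travel":[[0,0,0],[0,0,0],[0,0,0],[0,0,0],[0,0,0]],"turn":[[0,0,0],[0,0,0],[0,0,0],[0,0,0],[0,0,0]],"gripper":[0.2,0.4,0.5,0.7,0.7]}' 30
python3 -m crank '{"travel":[[0,0,0],[0,0,0],[0,0,0],[0,0,0],[0,0,0]],"turn":[[0,0,0],[0,0,0],[0,0,0],[0,0,0],[0,0,0]],"gripper":[0.7,0.7,0.7,0.7,0.7]}'
```

```text
clock: 27.85
position: [0.4009, -0.1988, 0.0589]
tool_rot: [-3.139, -0.0, 1.112]
force: [-0.3, -0.6, -0.1]
grip_width: 0.0852
finger_force: 0.0
clock: 28.35
position: [0.4018, -0.1994, 0.0035]
tool_rot: [3.141, 0.0, 1.112]
force: [-0.1, -0.3, 0.1]
grip_width: 0.0852
finger_force: 0.0
clock: 28.85
position: [0.4018, -0.1995, 0.0044]
tool_rot: [3.141, -0.0, 1.112]
force: [-1.4, 1.7, 9.3]
grip_width: 0.0542
finger_force: 29.8
clock: 29.35
position: [0.4018, -0.1995, 0.0044]
tool_rot: [3.141, 0.0, 1.111]
force: [-1.7, 1.8, 9.7]
grip_width: 0.0544
finger_force: 29.8
```

```bash
python3 -m crank '{"travel":[[0,0,1.5],[0,0,5],[0.7,0.7,9],[3,3,13],[5.5,5.5,16]],"turn":[[0,0,0],[0,0,0],[0,0,2],[0,0,4],[0,0,7]],"gripper":[0.7,0.7,0.7,0.7,0.7]}'
python3 -m crank '{"travel":[[2.7,2.7,0],[5.4,5.4,0],[8.1,8.1,0],[10.8,10.8,0],[13.5,13.5,0]],"turn":[[0,0,3],[0,0,6],[0,0,9],[0,0,12],[0,0,15]],"gripper":[0.7,0.7,0.7,0.7,0.7]}'
python3 -m crank '{"travel":[[2.7,2.7,0],[5.4,5.4,0],[8.1,8,0],[11.2,10.4,0],[11.2,10.4,0]],"turn":[[0,0,3],[0,0,6],[0,0,9],[0,0,12],[0,0,12]],"gripper":[0.7,0.7,0.7,0.7,0.7]}'
python3 -m crank '{"travel":[[0,0,0],[0,0,0],[0,0,0],[0,0,0],[0,0,0]],"turn":[[0,0,0],[0,0,0],[0,0,0],[0,0,0],[0,0,0]],"gripper":[0.7,0.7,0.7,0.7,0.7]}'
python3 - <<'E'
from seg import *
f=snap('wrist','w11.png'); s=bot.observe(); print(s['position'],s['tool_rot'],s['clock'])
print(proj(f,[[.704,.0945,.008]]))
h=cv2.cvtColor(f['pixels'],cv2.COLOR_RGB2HSV).astype(int); H,Sa,V=h[...,0],h[...,1],h[...,2]
print(*comp((H>6)&(H<19)&(Sa>110)&(V>80),amin=150),sep='\n')
E
```

```text
clock: 29.85
position: [0.4568, -0.1445, 0.1666]
tool_rot: [3.14, 0.0, 1.233]
force: [1.0, -1.7, -1.6]
grip_width: 0.0542
finger_force: 32.6
clock: 30.35
position: [0.5924, -0.0084, 0.1642]
tool_rot: [3.141, 0.0, 1.497]
force: [-0.5, -0.9, -1.0]
grip_width: 0.0544
finger_force: 32.6
clock: 30.85
position: [0.7053, 0.0988, 0.1635]
tool_rot: [3.14, -0.003, 1.71]
force: [-0.2, 0.2, -0.5]
grip_width: 0.0545
finger_force: 32.6
clock: 31.35
position: [0.7034, 0.0941, 0.1639]
tool_rot: [3.141, 0.0, 1.704]
force: [0.5, 1.3, -0.7]
grip_width: 0.0542
finger_force: 32.6
[0.70347035 0.09427419 0.16381801] [3.14138538e+00 1.65769091e-04 1.70465117e+00] 31.4
[[280.01183302 193.52979591]]
(array([475.6, 171.1]), array([ 424,  115,  113,  121, 7331], dtype=int32))
(array([537.6, 205.6]), array([ 500,  127,   60,  135, 5166], dtype=int32))
(array([279.1, 181.7]), array([ 236,  147,   87,   81, 1394], dtype=int32))
(array([481.8, 298.3]), array([ 452,  274,   59,   47, 1562], dtype=int32))
```

View pics/w11.png

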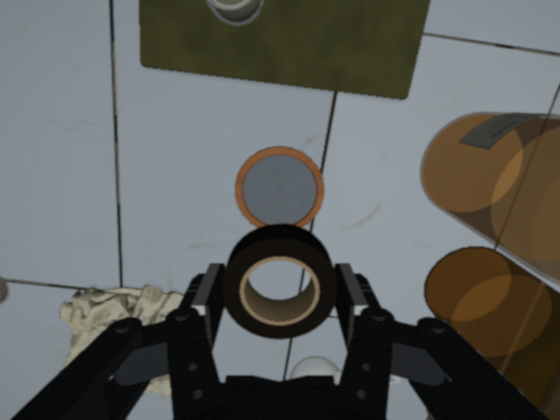

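Dish spans u 236–323 with its top edge at v=147, so its centre is about (279.5,190) against (280,193.5) predicted. The tape is held level. I'll shift 2.5 mm in y and lower.

```bash
python3 -m crank '{"travel":[[0,0.25,-3],[0,0.25,-6],[0,0.25,-9],[0,0.25,-11],[0,0.25,-12]],"turn":[[0,0,0],[0,0,0],[0,0,0],[0,0,0],[0,0,0]],"gripper":[0.7,0.7,0.7,0.7,0.7]}'
python3 -m crank '{"travel":[[0,0,-1],[0,0,-2],[0,0,-3],[0,0,-3.5],[0,0,-3.5]],"turn":[[0,0,0],[0,0,0],[0,0,0],[0,0,0],[0,0,0]],"gripper":[0.7,0.7,0.7,0.7,0.7]}'
python3 -m crank '{"travel":[[0,0,-0.1],[0,0,-0.1],[0,0,-0.1],[0,0,-0.1],[0,0,-0.1]],"turn":[[0,0,0],[0,0,0],[0,0,0],[0,0,0],[0,0,0]],"gripper":[0.7,0.7,0.7,0.7,0.7]}'
```

```text
clock: 31.9
position: [0.7028, 0.0969, 0.0418]
tool_rot: [-3.14, 0.0, 1.705]
force: [-0.1, 0.5, -0.6]
grip_width: 0.0544
finger_force: 32.6
clock: 32.4
position: [0.7036, 0.0972, 0.0085]
tool_rot: [-3.142, 0.0, 1.705]
force: [0.2, 0.0, -0.3]
grip_width: 0.0542
finger_force: 33.6
clock: 32.9
position: [0.7038, 0.0972, 0.008]
tool_rot: [3.141, -0.0, 1.705]
force: [-1.0, 0.3, 5.5]
grip_width: 0.0546
finger_force: 34.2
```

```bash
python3 -m crank '{"travel":[[0,0,0],[0,0,0],[0,0,0],[0,0,0],[0,0,0]],"turn":[[0,0,0],[0,0,0],[0,0,0],[0,0,0],[0,0,0]],"gripper":[0.5,0.4,0.2,0,0]}'
python3 -m crank '{"travel":[[0,0,1.5],[0,0,5],[0,0,9],[0,0,14],[-2,0,18]],"turn":[[0,0,0],[0,0,0],[0,0,0],[0,0,0],[0,0,0]],"gripper":[0,0,0,0,0]}'
python3 -m crank '{"travel":[[-4,0,1],[-8,0,2],[-12,0,3],[-14,0,3],[-14,0,3]],"turn":[[0,0,0],[0,0,0],[0,0,0],[0,0,0],[0,0,0]],"gripper":[0,0,0,0,0]}'
python3 -m crank '{"travel":[[0,0,0],[0,0,0],[0,0,0],[0,0,0],[0,0,0]],"turn":[[0,0,0],[0,0,0],[0,0,0],[0,0,0],[0,0,0]],"gripper":[0,0,0,0,0]}'
python3 - <<'E'
from h import *
R=lambda x,s:cv2.resize(x,s,interpolation=cv2.INTER_CUBIC)
a=snap('scene','s12.png')['pixels'];b=snap('side','d12.png')['pixels'];w=snap('wrist','w12.png')['pixels']
o=np.vstack([np.hstack([R(a[130:260,180:380],(400,260)),R(a[200:330,150:350],(400,260))]),np.hstack([R(b[110:270,150:400],(400,256)),R(b[180:340,150:400],(400,256))])])
cv2.imwrite('pics/m12.png',o[:,:,::-1])
E
```

```text
clock: 33.4
position: [0.7035, 0.0971, 0.0075]
tool_rot: [-3.141, 0.0, 1.705]
force: [-0.0, -0.2, -0.1]
grip_width: 0.0853
finger_force: 0.0
clock: 33.9
position: [0.6847, 0.0973, 0.1912]
tool_rot: [3.139, -0.001, 1.704]
force: [-0.4, 0.2, 1.4]
grip_width: 0.0855
finger_force: 0.0
clock: 34.4
position: [0.5416, 0.0971, 0.2194]
tool_rot: [3.14, 0.001, 1.706]
force: [0.3, 0.3, 0.2]
grip_width: 0.0856
finger_force: 0.0
clock: 34.9
position: [0.5437, 0.0972, 0.2173]
tool_rot: [-3.141, -0.0, 1.705]
force: [-0.0, -0.1, -0.5]
grip_width: 0.0855
finger_force: 0.0
```

View pics/m12.png

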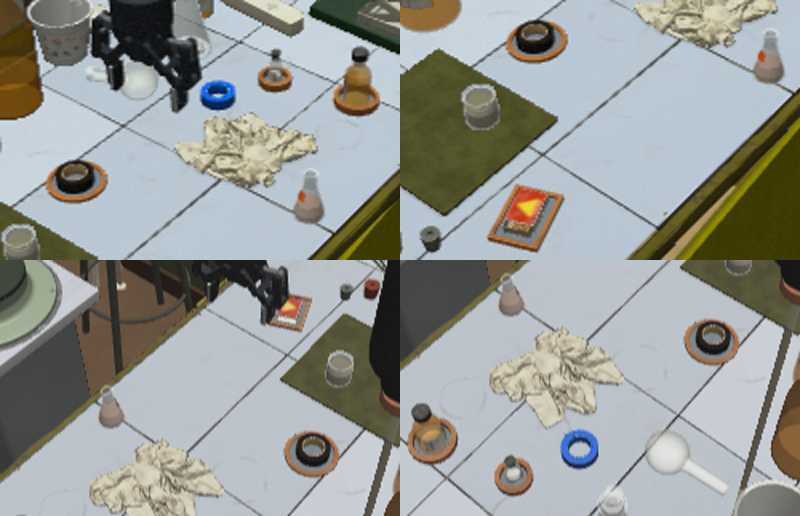

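All four items sit inside their holders: bottle (355,80), vial (275,75), tape (77,177), matchbox (525,208). The flask and jar are where they stood, and the gripper is clear of everything.

```bash
python3 -c "from workcell import bot; print(bot.job_done())"
```

```text
the job is handed in; nothing more can be done
None
```

I handed the job in at about 35 s of the 128 s. The last pictures show the bottle, vial, matchbox and tape each inside its own holder, the flask and grey jar in place, and the gripper clear; the hand-in returned no verdict.

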